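# Put the honey back behind the display rail

## Robot

A 6-joint arm with a two-finger parallel gripper is mounted at the origin on the work surface. World frame = base frame: x ahead of the robot, y to its left, z up, the work surface at z = 0. Lengths are in mm, angles in rad, forces in N, time in s.
With the tool pointing down it reaches from about 400 to 825 mm from the base axis. Payload 7 kg.
Tool frame: the origin (TCP) lies at the very end of the fingers, on their centre line; the grasp point (between the pads) lies 19 mm behind it; z points along the fingers, y is the direction in which the jaws open and shut (so a half turn about z gives the same grasp; the last joint's range is limited). The gripper opens to 88 mm and grips with 3 to 60 N. Pads are 19 mm wide; open, the fingers measure 130 mm over their backs; the gripper's body (78 mm by 193 mm) begins 47 mm behind the grasp point.
Start: joints at [1.408, 0.359, 0.012, 0, -1.224, -0.288], TCP at [294.093, 607.54, 226.561] pointing down, gripper open.
Joint ranges: [-3.07, 3.07], [-1.43, 2.12], [-1.02, 1.25], [-3.03, 1.67], [-3.05, -0], [-3.03, 3.03]. Speed limits (rad/s): [2.39, 2.39, 3.01, 3.14, 3.14, 3.14].

## Interface

Orientations are given as a unit quaternion [x, y, z, w].
In Python, from plant import bot gives the robot as it stands. Calls block until the motion is done:
- bot.move_ptp(position, orientation): joint-space move of the TCP to a pose.
- bot.line_to(position, velocity=150, ori=None): straight line of the TCP; ori=None keeps the orientation; velocity is the mean speed in mm/s.
- bot.move_joints(angles): joint-space move.
- bot.move_gripper(opening, force=None): finger opening in mm; force is the grip in N (None keeps the last); returns when the fingers have stopped.
- bot.pause(seconds).
- bot.solve_ik(position, orientation): joint angles nearest the present ones, or None.
- bot.read_state(): the state.
- bot.camera(name): name is "scene" or "top" or "wrist"; returns the picture (384x512x3 uint8, red, green, blue); there is no depth.
- bot.get_calibration(name): a dict with "fx", "fy", "cx", "cy" (pixels), "view" (4x4, takes a point from world to camera coordinates); the wrist camera has in their place "T_tool_cam" (4x4, takes a point from camera to tool coordinates, whose origin is the TCP and whose axes are the flange's). Camera axes: x right, y up, looking along -z (the intrinsics and any distortion apply to the point x, -y, -z); pixel columns grow to the right and rows downward; lengths in mm; the calibration is good to about 2 mm. A picture is of the moment at which its call begins: read the wrist's pose just before it. get_calibration takes no time and is no camera call.
A pose or a line that the arm cannot do raises bot.Unreachable and nothing moves.
- bot.close_job(): hands the job in, once; it reports no verdict.
The state is a dict: "t": time; "joint_pos": joint angles; "qvel": joint speeds; "tau": joint torques, N m; "tcp_pos": TCP position; "eef_rot": TCP orientation; "contact_force": force on the tool from outside, world axes, zero at the start; "moment": the same for the moment, N m; "width": finger opening in mm.
Only numpy, scipy, OpenCV 4.12 (cv2) and the standard library are available. Lean on these libraries where they do the work, as an engineer would, in place of code of your own. Each camera call takes 0.05 s, during which the arm holds its last target.

## Task

Put both amber honey jars with the brass lids on the wooden display ledge, lifting each over the dark retaining lip and standing it upright on the ledge floor behind it, anywhere along the ledge and in any order. Set the glass jars down gently, do not drop them, and leave the olive-green jar standing where it is.

Things in the scene. Friction and masses are not known exactly. Their poses are not given: they have to be found in the camera images.
- ledge: low wooden display ledge fixed to the counter, 126 mm deep (its x) and 316 mm long (its y): a light wooden floor 30 mm above the counter, with dark wooden lips 8 mm thick on all four sides. The front lip (at -x, facing the robot) and the two end lips rise to 60 mm above the counter, the back lip to 70 mm. The free floor inside is 110 mm by 300 mm and starts empty. Origin: centre of its underside, on the counter; x points to the back, y along its length, z up
- honey_a: honey jar, amber with a brass lid: a round jar, 62 mm in diameter and 82 mm tall, about 0.33 kg, straight-sided up to 62 mm above its base (the lid, 57 mm in diameter, takes up the top 15 mm), with a white paper band round its lower half. It starts standing upright on the counter. Origin: centre of its underside; z points up through the lid
- honey_b: the other honey jar, identical to the first: a round jar, 62 mm in diameter and 82 mm tall, about 0.33 kg, straight-sided up to 62 mm above its base (the lid, 57 mm in diameter, takes up the top 15 mm), with a white paper band round its lower half. It starts standing upright on the counter. Origin: centre of its underside; z points up through the lid
- olive_jar: jar of olives, dark olive green with a white lid, to be left alone: a round jar, 62 mm in diameter and 82 mm tall, about 0.33 kg, straight-sided up to 62 mm above its base (the lid, 57 mm in diameter, takes up the top 15 mm), with a white paper band round its lower half. It starts standing upright on the counter. Origin: centre of its underside; z points up through the lid
There are look-alikes about, which are no part of the job. What is shaped like the honey_a but blue is not meant. Leave any pink or purple look-alike of the honey_b alone.

How it is judged (in metres and radians):
At the end, for the whole second after the job is handed in: Both honey jars stand upright (within 7 degrees) and still on the ledge floor (base within 8 mm of the floor's height), wholly behind the lips (centre within 30 mm of the ledge's long centre line and within 125 mm of its middle) (x of honey_a in the frame of ledge between -0.03 and 0.03 m and y of honey_a in the frame of ledge between -0.125 and 0.125 m and z of honey_a in the frame of ledge between 0.022 and 0.038 m and angle between each of honey_a, honey_b's own z axis and vertical below 0.12 rad and linear speed of each of honey_a, honey_b below 0.02 m/s and x of honey_b in the frame of ledge between -0.03 and 0.03 m and y of honey_b in the frame of ledge between -0.125 and 0.125 m and z of honey_b in the frame of ledge between 0.022 and 0.038 m); the robot touches nothing.
It fails at once if a honey jar is dropped (let go and falling more than about 25 mm) (linear speed of honey_a above 0.75 m/s and contact force between honey_a and the fingers below 0.2 N).
It fails at once if a honey jar is dropped (let go and falling more than about 25 mm) (linear speed of honey_b above 0.75 m/s and contact force between honey_b and the fingers below 0.2 N).
It fails at once if the olive jar is moved more than 30 mm or tipped (distance of olive_jar from where it was at the start of the episode above 0.03 m or angle between olive_jar's own z axis and vertical above 0.3 rad).
It also fails if it takes over 58 s, if anything falls off the work surface, if the arm or the gripper's body presses on something with over 40 N, if the wrist force passes 120 N, or if a joint passes its speed limit or range.

## Working session

There is one attempt and no reset: what is moved stays moved. The work goes in short steps, each a Python script; the robot and the scene stay as the last script left them, time stands still between calls to the robot, and variables do not carry over. Pictures are saved under pics/ and viewed, and the job is handed in when it is done.

```bash
mkdir -p pics; ls; python3 - <<'E'
from plant import bot
import cv2
for n in ["scene","top","wrist"]:
    s=bot.read_state()
    im=bot.camera(n); cv2.imwrite(f"pics/{n}0.png",im[:,:,::-1])
    print(n,bot.get_calibration(n))
print(s)
E
```

```text
pics
scene {'fx': 350.7021011692052, 'fy': 350.7021011692052, 'cx': 258.3373466028768, 'cy': 195.00431564123468, 'view': array([[ 7.14230494e-01,  6.99802343e-01, -1.23077668e-02,
        -3.14304869e+02],
       [-5.60176584e-01,  5.82091760e-01,  5.89382200e-01,
         2.91575596e+02],
       [ 4.19615295e-01, -4.14060218e-01,  8.07760572e-01,
        -1.13600624e+03],
       [ 0.00000000e+00,  0.00000000e+00,  0.00000000e+00,
         1.00000000e+00]])}
top {'fx': 444.8563836580854, 'fy': 444.8563836580854, 'cx': 257.83852188510014, 'cy': 195.9716472421849, 'view': array([[ 1.37445105e-02, -9.99869227e-01, -8.52154555e-03,
        -6.18460416e+01],
       [ 9.91708988e-01,  1.25423703e-02,  1.27890466e-01,
        -5.08575330e+02],
       [-1.27766861e-01, -1.02086852e-02,  9.91751689e-01,
        -1.12718249e+03],
       [ 0.00000000e+00,  0.00000000e+00,  0.00000000e+00,
         1.00000000e+00]])}
wrist {'fx': 265.2466412944047, 'fy': 265.2466412944047, 'cx': 256.8404268073267, 'cy': 191.54011908171697, 'T_tool_cam': array([[-1.27210606e-04,  9.62351173e-01,  2.71809132e-01,

[... 276 characters left out ...]
00]])}
{'t': 0.1, 'joint_pos': array([ 1.40809658e+00,  3.59302543e-01,  1.11411479e-02, -3.09920691e-04,
       -1.22409067e+00, -2.88052953e-01]), 'qvel': array([ 8.96552987e-04, -2.85409059e-03,  3.93007900e-03,  1.12645658e-03,
       -6.85432579e-04, -7.49676780e-05]), 'tau': array([-1.98305199e-03, -5.84161627e+01,  2.93750256e+01,  7.01553494e+00,
        1.01956030e-02, -4.92726917e-05]), 'tcp_pos': array([293.920622  , 607.15783976, 225.72028783]), 'eef_rot': array([ 9.74698011e-01, -2.23524575e-01, -9.98246841e-05,  7.35568192e-04]), 'contact_force': array([ 0.10671729,  0.56829712, -0.65686665]), 'moment': array([ 0.02764859, -0.03552503, -0.03259688]), 'width': 87.71620674205103}
```

View pics/scene0.png

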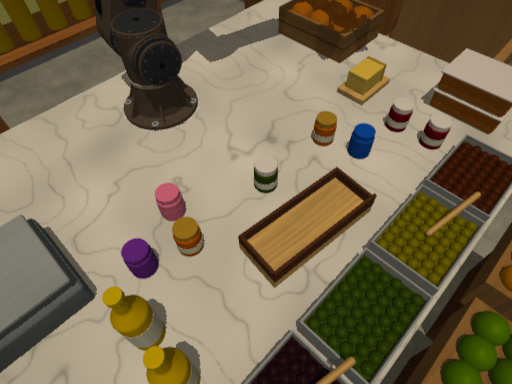

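View pics/top0.png

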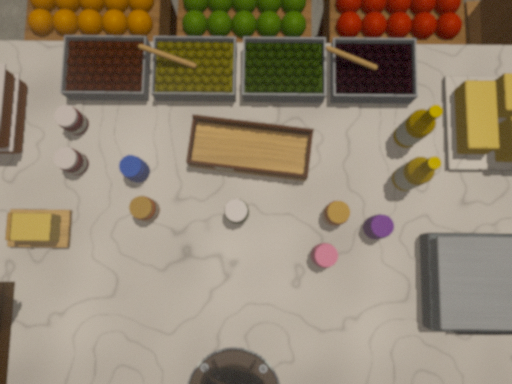

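View pics/wrist0.png

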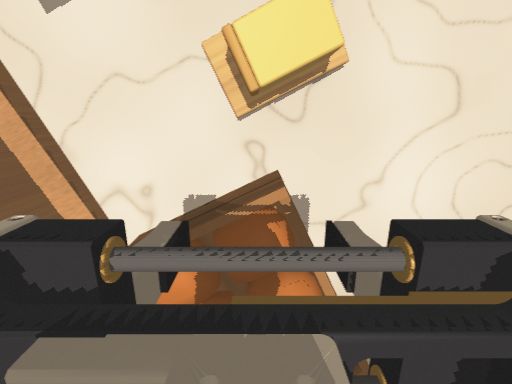

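The top view shows the candidates:
- **Amber with brass lid:** (143,208) and (337,212), seen in the scene view at (325,128) and (187,236). These fit the description.
- **Decoys:** blue (134,168), pink (324,255) and purple (379,226).
- **Olive jar:** white lid at (236,211).
- **Ledge:** centred near (250,148).

Next I'll measure these and confirm the two jars in an enlarged crop.

```bash
cat > h.py <<'E'
import numpy as np, cv2
from plant import bot
def ray(n,uv,z):
    c=bot.get_calibration(n);V=c["view"];R=V[:3,:3];t=V[:3,3]
    d=np.array([(uv[0]-c["cx"])/c["fx"],-(uv[1]-c["cy"])/c["fy"],-1.]);o=-R.T@t;d=R.T@d
    return o+d*(z-o[2])/d[2]
def proj(n,p):
    c=bot.get_calibration(n);q=c["view"][:3,:3]@np.array(p,float)+c["view"][:3,3]
    return c["cx"]-c["fx"]*q[0]/q[2], c["cy"]+c["fy"]*q[1]/q[2]
E
python3 - <<'E'
from h import *
im=cv2.imread("pics/top0.png");hsv=cv2.cvtColor(im,cv2.COLOR_BGR2HSV)
sc=cv2.imread("pics/scene0.png")
for n,(u,v) in dict(A=(143,208),B=(337,212),olive=(236,211),blue=(134,168),pink=(324,255),purple=(379,226)).items():
    print(n,hsv[v,u],ray("top",(u,v),82).round())
def blob(h,lo,hi,u,v):
    m=cv2.inRange(h,lo,hi);k,l,s,c=cv2.connectedComponentsWithStats(m)
    i=l[v,u];cn,_=cv2.findContours((l==i).astype('uint8'),0,2);return s[i],c[i],cv2.minEnclosingCircle(cn[0])
for u,v in [(143,208),(337,212)]:
    print("lid",blob(hsv,(12,120,110),(26,255,255),u,v))
# ledge dark lip: 
m=cv2.inRange(hsv,(0,40,20),(25,255,125));m[:, :180]=0;m[:,325:]=0;m[:105]=0;m[190:]=0
cn,_=cv2.findContours(m,0,2);c=max(cn,key=cv2.contourArea);r=cv2.minAreaRect(c);print(r,cv2.boxPoints(r))
m2=cv2.inRange(hsv,(10,60,126),(28,255,255));m2[:, :180]=0;m2[:,325:]=0;m2[:105]=0;m2[190:]=0
cn2,_=cv2.findContours(m2,0,2);c2=max(cn2,key=cv2.contourArea);r2=cv2.minAreaRect(c2);print(r2,cv2.boxPoints(r2))
vis=im.copy();cv2.drawContours(vis,[c],-1,(255,0,0),1);cv2.drawContours(vis,[c2],-1,(0,255,0),1)
a=cv2.resize(vis[100:270,110:400],None,fx=2.7,fy=2.7,interpolation=cv2.INTER_CUBIC)[:330]
s1=cv2.resize(sc[100:160,290:390],(390,234));s2=cv2.resize(sc[175:280,120:220],(240,234))
o=np.zeros((600,800,3),'uint8');o[:a.shape[0],:a.shape[1]]=a[:, :800];o[340:574,:390]=s1;o[340:574,400:640]=s2
cv2.imwrite("pics/crop1.png",o)
E
```

```text
A [ 19 140 158] [469. 230.  82.]
B [ 19 145 171] [ 465. -252.   82.]
olive [ 15  29 194] [465.  -2.  82.]
blue [112 130 151] [570. 257.  82.]
pink [173  91 194] [ 359. -220.   82.]
purple [144  97 134] [ 432. -356.   82.]
lid (array([131, 197,  24,  22, 415], dtype=int32), array([142.23614458, 207.48915663]), ((142.3235321044922, 207.55882263183594), 12.206865310668945))
lid (array([326, 202,  23,  22, 401], dtype=int32), array([337.22693267, 212.19950125]), ((337.132080078125, 211.92453002929688), 11.509918212890625))
((249.07992553710938, 149.55389404296875), (121.1908187866211, 56.95234680175781), 7.431407928466797) [[185.3104   169.95352 ]
 [192.67657  113.479546]
 [312.84946  129.15427 ]
 [305.48328  185.62823 ]]
((249.13262939453125, 148.77565002441406), (113.12877655029297, 37.60340118408203), 7.037940979003906) [[190.69073  160.50504 ]
 [195.29816  123.184975]
 [307.57452  137.04626 ]
 [302.9671   174.36633 ]]
```

View pics/crop1.png

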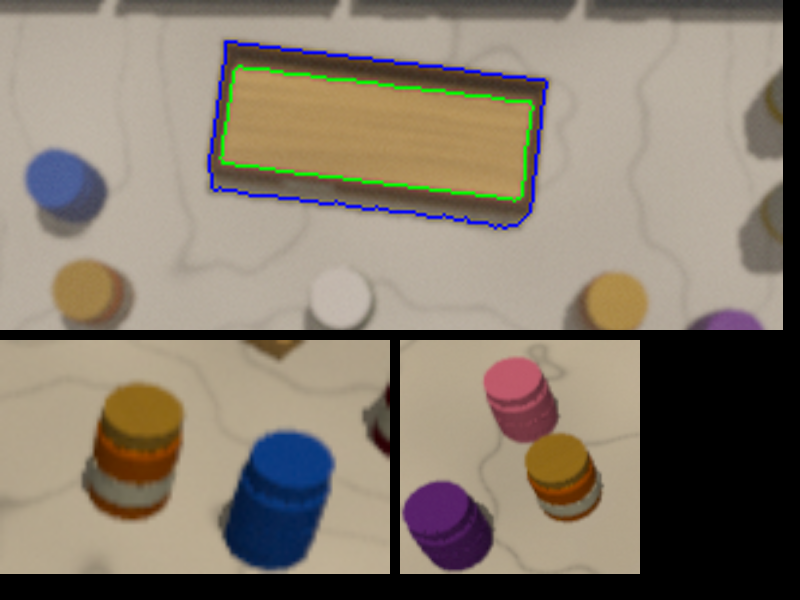

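The crop confirms both candidates: amber body, brass lid and a white band. Now the ledge geometry, with a scene-view cross-check.

```bash
python3 - <<'E'
from h import *
for n in("top","scene"):
    V=bot.get_calibration(n)["view"];print(n,"cam",(-V[:3,:3].T@V[:3,3]).round())
sc=cv2.imread("pics/scene0.png");h=cv2.cvtColor(sc,cv2.COLOR_BGR2HSV)
for nm,(u,v),t in [("A",(326,119),(142.3,207.5)),("B",(185,228),(337.2,212.1))]:
    m=cv2.inRange(h,(15,150,90),(24,255,255));k,l,s,c=cv2.connectedComponentsWithStats(m);i=l[v,u]
    print(nm,h[v,u],s[i],c[i],"scene z82",ray("scene",c[i],82).round(1),"z75",ray("scene",c[i],75).round(1),"top z82",ray("top",t,82).round(1),ray("top",t,79).round(1))
b=[(185.3,170),(192.7,113.5),(312.8,129.2),(305.5,185.6)]
g=[(190.7,160.5),(195.3,123.2),(307.6,137),(303,174.4)]
for z in(0,30,60,70):
    P=np.array([ray("top",p,z)[:2] for p in b]);Q=np.array([ray("top",p,z)[:2] for p in g])
    for X in(P,Q):
        print(z,X.round().tolist(),"depth",np.linalg.norm(X[1]-X[0]).round(),"len",np.linalg.norm(X[2]-X[1]).round(),"c",X.mean(0).round(1),"dir",np.degrees(np.arctan2(*(X[1]-X[2])[::-1])).round(1),np.degrees(np.arctan2(*(X[0]-X[3])[::-1])).round(1))
E
python3 - <<'E'
import cv2
im=cv2.imread("pics/scene0.png");cv2.imwrite("pics/c2.png",cv2.resize(im[160:290,230:385],None,fx=4.5,fy=4.5,interpolation=cv2.INTER_CUBIC))
E
```

```text
top cam [ 361.  -67. 1182.]
scene cam [ 865. -420.  742.]
A [ 20 208 142] [316 112  21  15 229] [326.40611354 118.34497817] scene z82 [473.7 235.7  82. ] z75 [469.6 242.7  75. ] top z82 [470.4 231.8  82. ] [470.7 232.6  79. ]
B [ 20 212 143] [172 217  26  26 488] [184.38114754 228.74590164] scene z82 [ 469.2 -259.    82. ] z75 [ 465.  -257.3   75. ] top z82 [ 465.1 -252.9   82. ] [ 465.4 -253.4   79. ]
0 [[582.0, 142.0], [740.0, 127.0], [699.0, -202.0], [543.0, -182.0]] depth 159.0 len 332.0 c [641.  -28.7] dir 83.0 83.2
0 [[608.0, 129.0], [712.0, 119.0], [677.0, -188.0], [574.0, -176.0]] depth 105.0 len 310.0 c [642.9 -29. ] dir 83.5 83.5
30 [[576.0, 137.0], [730.0, 122.0], [691.0, -199.0], [539.0, -179.0]] depth 155.0 len 324.0 c [633.9 -29.7] dir 83.0 83.2
30 [[602.0, 124.0], [704.0, 115.0], [669.0, -185.0], [568.0, -173.0]] depth 102.0 len 302.0 c [635.7 -29.9] dir 83.5 83.5
60 [[571.0, 132.0], [721.0, 118.0], [682.0, -195.0], [534.0, -177.0]] depth 151.0 len 315.0 c [626.8 -30.7] dir 83.0 83.2
60 [[596.0, 119.0], [695.0, 110.0], [661.0, -182.0], [563.0, -170.0]] depth 99.0 len 294.0 c [628.6 -30.9] dir 83.5 83.5
70 [[569.0, 130.0], [717.0, 116.0], [679.0, -194.0], [532.0, -176.0]] depth 149.0 len 313.0 c [624.5 -31. ] dir 83.0 83.2
70 [[594.0, 117.0], [692.0, 108.0], [658.0, -181.0], [561.0, -169.0]] depth 98.0 len 291.0 c [626.2 -31.2] dir 83.5 83.5
```

View pics/c2.png

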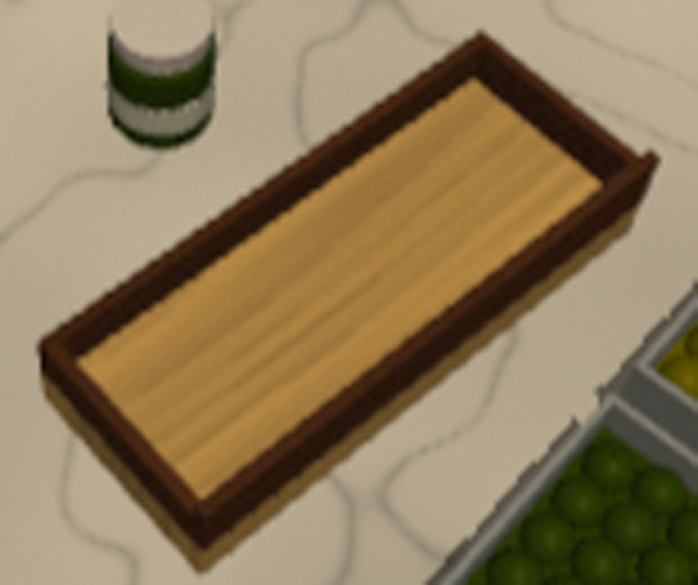

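The floor's back edge measures 302 mm (should be 300) and its depth about 108 mm (should be 110). That puts the ledge centre near (633,-30), turned about -6.6°. The two views disagree by about 5 mm on the jars, so I'll refine with the wrist camera, hovering short of jar A.

```bash
cat >> h.py <<'E'
from scipy.spatial.transform import Rotation as Ro
def down(a):  # jaw direction angle a (deg), tool z down
    a=np.radians(a);y=np.array([np.cos(a),np.sin(a),0]);z=np.array([0,0,-1.]);x=np.cross(y,z)
    return Ro.from_matrix(np.stack([x,y,z],1)).as_quat()
def wshot(name):
    s=bot.read_state();im=bot.camera("wrist")[:,:,::-1].copy();cv2.imwrite(f"pics/{name}.png",im);return s,im
def wray(s,uv,z):
    c=bot.get_calibration("wrist");T=c["T_tool_cam"];R=Ro.from_quat(s["eef_rot"]).as_matrix()
    d=R@T[:3,:3]@np.array([(uv[0]-c["cx"])/c["fx"],-(uv[1]-c["cy"])/c["fy"],-1.]);o=R@T[:3,3]+s["tcp_pos"]
    return o+d*(z-o[2])/d[2]
def wproj(s,p):
    c=bot.get_calibration("wrist");T=c["T_tool_cam"];R=Ro.from_quat(s["eef_rot"]).as_matrix()
    q=T[:3,:3].T@(R.T@(np.array(p,float)-s["tcp_pos"])-T[:3,3])
    return c["cx"]-c["fx"]*q[0]/q[2], c["cy"]+c["fy"]*q[1]/q[2]
E
python3 - <<'E'
from h import *
for p,e in [((335.6,177.8),"frontL"),((247.3,240),"frontR")]: print(e,ray("scene",p,30).round(1))
Rl=np.radians(-6.6);X=np.array([np.cos(Rl),np.sin(Rl)]);Y=np.array([-X[1],X[0]]);C=np.array([633,-30.])
print("exp",C-55*X+150*Y,C-55*X-150*Y)
bot.move_ptp([400,231,226],down(-97))
s,im=wshot("wA");print(s["t"],s["tcp_pos"],s["joint_pos"].round(2), wproj(s,[470,232,82]))
E
```

```text
frontL [600.6 123.5  30. ]
frontR [ 566.  -164.3   30. ]
exp [595.60507047 125.32745812] [ 561.12392532 -172.68437156]
1.6 [400.26158331 231.83093137 226.15827673] [ 0.95  0.   -0.44  0.   -1.13  0.5 ] (np.float64(247.84280158124463), np.float64(119.65702494107705))
```

View pics/wA.png

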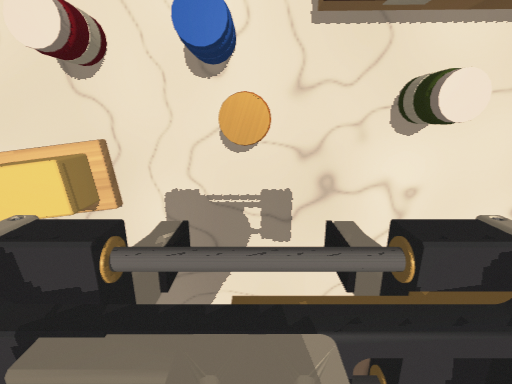

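The wrist view shows jar A's brass lid at about (245,119), where I predicted it. The blue jar is at (205,25) and the olive jar at (450,97). I'll get the exact position and then grasp.

```bash
cat >> h.py <<'E'
def lid(s,im,p):
    u,v=map(int,wproj(s,p));h=cv2.cvtColor(im,cv2.COLOR_BGR2HSV)
    m=cv2.inRange(h,(12,130,90),(26,255,255));k,l,st,c=cv2.connectedComponentsWithStats(m);i=l[v,u]
    cn,_=cv2.findContours((l==i).astype('uint8'),0,2);e=cv2.minEnclosingCircle(max(cn,key=cv2.contourArea))
    P=wray(s,e[0],82);Q=wray(s,(e[0][0]+e[1],e[0][1]),82);print("lid",st[i],e,"P",P.round(1),"r",np.linalg.norm(P-Q).round(1));return P
E
python3 - <<'E'
from h import *
s=bot.read_state();im=cv2.imread("pics/wA.png")
P=lid(s,im,[470,232,82])
if np.linalg.norm(P[:2]-[470,232])<10:
    q=down(-97)
    bot.move_gripper(88)
    bot.move_ptp([P[0],P[1],130],q)
    bot.line_to([P[0],P[1],29],120)   # grasp point 48 above base
    bot.move_gripper(40,25)
    s=bot.read_state();print(s["t"],s["tcp_pos"],s["width"],s["contact_force"])
E
```

```text
lid [ 219   91   52   55 2180] ((244.5, 117.98148345947266), 27.023244857788086) P [472.1 235.4  82. ] r 29.5
3.9583 [472.49055771 235.95113362  29.39140026] 61.381143951622114 [-0.2741018   0.69843439  3.70067688]
```

```bash
python3 - <<'E'
from h import *
q=down(-96.6)
p=bot.read_state()["tcp_pos"]
bot.line_to([p[0],p[1],200],150)
bot.move_ptp([530,40,230],q)
s,im=wshot("wL");print(s["t"],s["tcp_pos"],s["width"],s["contact_force"],s["eef_rot"])
Rl=np.radians(-6.6);X=np.array([np.cos(Rl),np.sin(Rl)]);Y=np.array([-X[1],X[0]]);C=np.array([633,-30.])
for a,b,z in [(55,150,30),(55,-150,30),(-55,150,60),(-55,-150,60)]: print(np.round(wproj(s,[*(C+a*X+b*Y),z])))
E
```

```text
6.0917 [529.81527034  39.52504173 229.44609293] 61.73550823703857 [ 0.24349775  1.26573862 -3.67312455] [ 9.98308313e-01 -5.81404141e-02 -4.34844435e-04  1.27335109e-04]
[178.  36.]
[429.  35.]
[178. 131.]
[428. 131.]
```

View pics/wL.png

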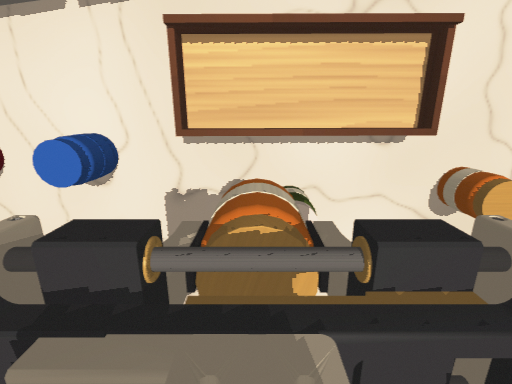

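```bash
python3 - <<'E'
import cv2
im=cv2.imread("pics/wL.png");cv2.imwrite("pics/wLz.png",cv2.resize(im[5:150,155:285],None,fx=4,fy=4,interpolation=cv2.INTER_NEAREST))
cv2.imwrite("pics/wLz2.png",cv2.resize(im[5:150,345:475],None,fx=4,fy=4,interpolation=cv2.INTER_NEAREST))
E
```

```text
(no output)
```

View pics/wLz.png

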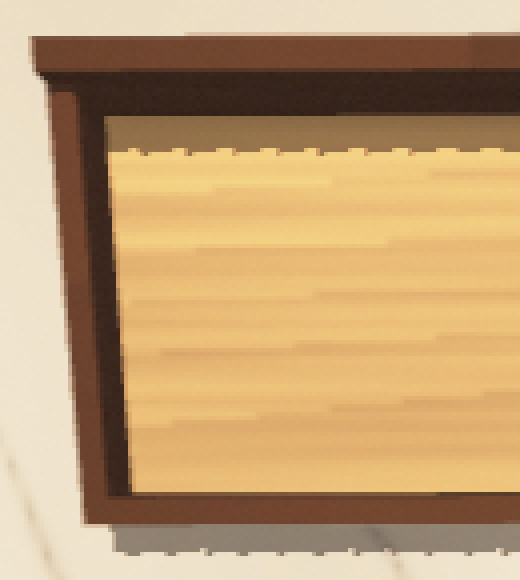

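View pics/wLz2.png

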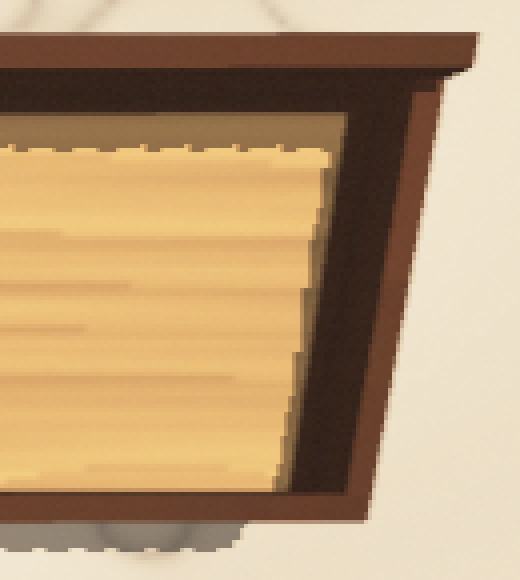

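```bash
python3 - <<'E'
from h import *
s=bot.read_state()
K=[((181,34),30),((431.75,33.25),30),((181.75,128.75),60),((431.75,127.75),60)]
P=np.array([wray(s,*k)[:2] for k in K]);print(P.round(1))
print(np.linalg.norm(P[0]-P[1]),np.linalg.norm(P[2]-P[3]),np.linalg.norm((P[0]+P[1]-P[2]-P[3])/2))
C=P.mean(0);Y=P[0]-P[1]+P[2]-P[3];print(C.round(1),np.degrees(np.arctan2(Y[1],Y[0]))-90)
E
```

```text
[[ 706.3  109.7]
 [ 672.5 -188. ]
 [ 597.9  121.6]
 [ 564.6 -176. ]]
299.56122055652855 299.3761309417111 108.82429805593591
[635.3 -33.2] -6.428030597685876
```

The wrist measurement gives 299.5 × 108.8 mm against 300 × 110 expected. The ledge centre is (635.3,-33.2), yaw -6.4°. Placing A at ledge y = +68.

```bash
cat >> h.py <<'E'
YAW=-6.43;C=np.array([635.3,-33.2])
Xl=np.array([np.cos(np.radians(YAW)),np.sin(np.radians(YAW))]);Yl=np.array([-Xl[1],Xl[0]])
def place(y,tz):
    q=down(-90+YAW);p=C+y*Yl
    bot.move_ptp([*p,170],q)
    bot.line_to([*p,tz+8],100)
    f0=bot.read_state()["contact_force"][2]
    z=tz+8
    while z>tz-4:
        z-=1.5;bot.line_to([*p,z],20);f=bot.read_state()["contact_force"][2]
        print(round(z,1),bot.read_state()["tcp_pos"].round(1),round(f-f0,2))
        if f-f0>2.0: break
    bot.move_gripper(84,25);bot.pause(0.2)
    bot.line_to([*p,170],150)
    print(bot.read_state()["t"],p)
E
python3 - <<'E'
from h import *
place(68,59.4)
cv2.imwrite("pics/topA.png",bot.camera("top")[:,:,::-1]);cv2.imwrite("pics/scA.png",bot.camera("scene")[:,:,::-1])
bot.move_ptp([395,-253,226],down(-83))
s,im=wshot("wB");print(s["t"]);P=lid(s,im,[468,-254,82])
E
```

```text
65.9 [643.   34.4  66.2] -0.02
64.4 [642.8  34.4  64.3] 0.48
62.9 [642.8  34.3  62.7] -0.67
61.4 [642.8  34.4  61.2] 0.38
59.9 [642.8  34.3  59.7] -0.44
58.4 [643.1  34.4  59.4] 7.95
11.1167 [642.91526917  34.37224042]
12.6417
lid [ 242   92   52   54 2174] ((267.0, 118.5), 26.96767234802246) P [ 466.7 -256.2   82. ] r 29.5
```

View pics/scA.png

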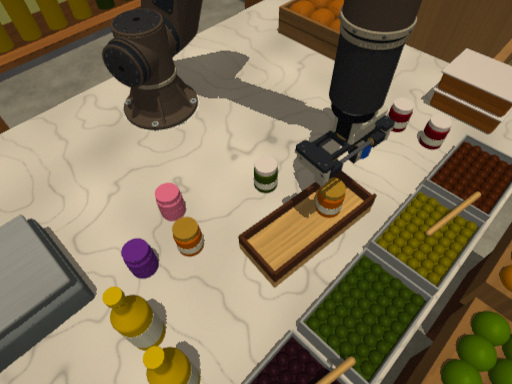

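View pics/wB.png

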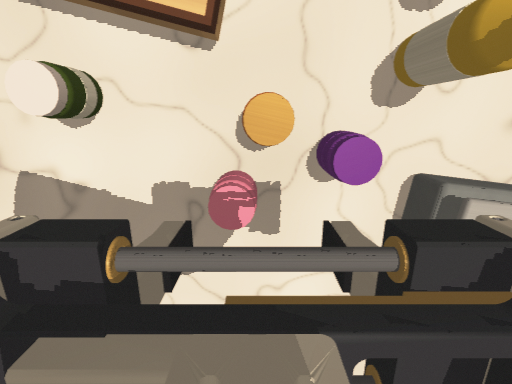

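Jar A stands upright on the ledge in the scene view at about (330,197). Jar B's brass lid is at (267,118) in the wrist view, with pink at (233,200) and purple at (350,157) both clear of the fingers. Picking and placing B.

```bash
python3 - <<'E'
from h import *
x,y=466.7,-256.2
q=down(-83)
bot.move_ptp([x,y,130],q)
bot.line_to([x,y,29],120)
bot.move_gripper(40,25)
s=bot.read_state();print(s["t"],s["tcp_pos"],s["width"],s["contact_force"])
if 58<s["width"]<65:
    bot.line_to([x,y,200],150)
    place(-68,s["tcp_pos"][2]+30)
    p=C-68*Yl
    bot.move_ptp([500,-30,230],down(-90+YAW))
    s,im=wshot("wE");print(s["t"],s["width"])
    cv2.imwrite("pics/scE.png",bot.camera("scene")[:,:,::-1])
    for b in(68,-68):
        print(wproj(s,[*(C+b*Yl),112]))
E
```

```text
14.7417 [ 466.95417606 -256.29257116   29.36178557] 61.29618394827615 [-1.76934099  0.15284806  3.78607577]
65.9 [ 627.8 -100.7   66.2] 1.48
64.4 [ 627.6 -100.7   64.3] 1.63
62.9 [ 627.6 -100.8   62.7] 1.48
61.4 [ 627.6 -100.8   61.2] 0.9
59.9 [ 627.6 -100.8   59.7] 0.58
58.4 [ 627.9 -100.8   59.4] 9.45
21.3333 [ 627.68473083 -100.77224042]
22.0083 83.96461095257773
(np.float64(170.224770145526), np.float64(46.673057882097226))
(np.float64(315.9642886285798), np.float64(46.7764958392288))
```

View pics/scE.png

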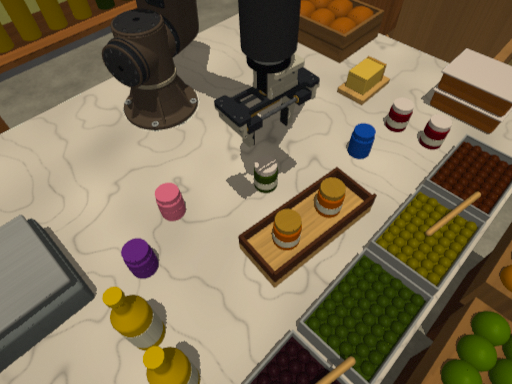

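View pics/wE.png

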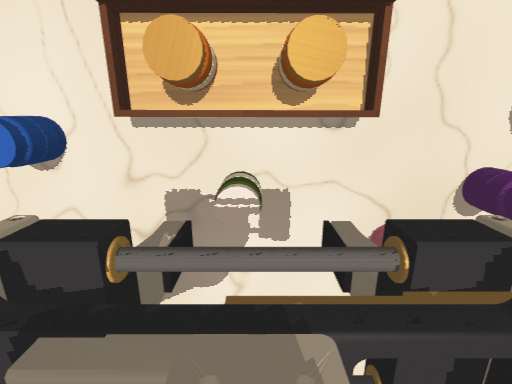

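Both jars stand upright on the floor behind the lips. Their lids are at about (177,50) and (315,50), against predictions of (170,47) and (316,47). The olive jar is still at (264,177) in the scene view. One numeric check, then I'll hand in.

```bash
python3 - <<'E'
from h import *
s=bot.read_state();im=cv2.imread("pics/wE.png");h=cv2.cvtColor(im,cv2.COLOR_BGR2HSV)
m=cv2.inRange(h,(15,190,130),(20,255,245))
g=cv2.cvtColor(im,cv2.COLOR_BGR2GRAY)
c=cv2.HoughCircles(cv2.GaussianBlur(g,(3,3),0)[:110],cv2.HOUGH_GRADIENT,1,60,param1=120,param2=15,minRadius=28,maxRadius=38)
for u,v,r in c[0][:4]:
    P=wray(s,(u,v),112)[:2]-C;print(u,v,r,"ledge x,y",(P@Xl).round(1),(P@Yl).round(1))
a,b=cv2.imread("pics/scene0.png"),cv2.imread("pics/scE.png")
r=[cv2.inRange(cv2.cvtColor(i,cv2.COLOR_BGR2HSV)[150:200,245:285],(40,120,10),(80,255,120)) for i in(a,b)]
print("olive",[cv2.moments(k,True)['m10']/cv2.moments(k,True)['m00'] for k in r],[cv2.moments(k,True)['m01']/cv2.moments(k,True)['m00'] for k in r])
E
```

```text
172.5 50.5 29.7 ledge x,y -3.0 65.3
322.5 48.5 35.2 ledge x,y -1.3 -74.6
olive [20.358974358974358, 19.317460317460316] [29.346153846153847, 29.6984126984127]
```

```bash
python3 - <<'E'
from h import *
bot.pause(0.3)
print(bot.read_state()["t"],bot.close_job())
E
```

```text
the job is handed in; nothing more can be done
22.4083 None
```

Both amber honey jars are on the display ledge, and I handed the job in at 22.4 s of the 58 s allowed. No verdict was reported.

- **Placing:** I found the jars and ledge in the top camera, refined them with the wrist camera, and gripped each jar at 25 N. Each was lowered in 1.5 mm steps until it touched the ledge floor (8–9 N), at the expected height, before I let go.
- **Last checks:** In the last pictures both jars stand upright. A rough circle fit on the lids puts them at about (-3, 65) and (-1, -75) mm in the ledge frame, well inside the ±30 and ±125 mm limits. The olive jar moved only about 1 pixel between pictures, consistent with not having moved. The gripper is open and clear of everything.
- **Disagreements:** The scene camera was about 5 mm off the top and wrist cameras, and up to about 10 mm on one ledge corner, so I went by the wrist measurements. The circle fit puts the second jar about 7 mm from where I released it along the ledge. I put that down to the fit: its circle came out too large, and the lid as seen by eye matched the prediction.

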